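Take the squeeze-and-turn safety cap off the hardener tub

ROBOT

A 6-joint arm with a two-finger parallel gripper is mounted at the origin on the work surface; the furniture and walls round the work are solid. World frame = base frame: x ahead of the robot, y to its left, z up, the work surface at z = 0. Lengths are in m, angles in rad, forces in N, time in s.
With the tool pointing down it reaches from about 0.4 to 0.925 m from the base axis. Payload 3.4 kg.
Tool frame: the origin (TCP) lies midway between the tips of the shut fingers; the grasp point (between the pads) lies 19 mm behind it; z points along the fingers, y is the direction in which the jaws open and shut (so a half turn about z gives the same grasp; the last joint's range is limited). The gripper opens to 85 mm and grips with 20 to 120 N. Pads are 22 mm wide; open, the fingers measure 114 mm over their backs; the gripper's body (76 mm by 85 mm) begins 54 mm behind the grasp point. The pads swing forward as they close: fully open they stand 13 mm farther back than shut.
Start: joints at [1.087, 0.307, 1.506, -0, 1.328, -0.073], TCP at [0.23, 0.527, 0.231] pointing down, gripper open.
Joint ranges: [-3.12, 3.12], [-1.05, 2.28], [0.14, 2.33], [-1.42, 4.57], [0.1, 2.73], [-2.68, 2.68]. Speed limits (rad/s): [2.57, 2.57, 3.14, 3.14, 3.14, 3.14].

INTERFACE

Orientations are given as [roll, pitch, yaw] about the fixed x, y, z axes, in that order (R = Rz(yaw) Ry(pitch) Rx(roll)).
In Python, from workcell import * gives the robot as it stands.
- The arm moves only by the tool jog_arm, never from a script. Its argument "deltas" is a list of rows, each a list of 3 entries, a list of its own where there are three numbers: the finger opening in m, from 0 to 0.0854, then the shift along the tool's x, y, z in m, then the turn, a rotation vector about the tool's x, y, z in rad. In form: [[jaw, [dx, dy, dz], [rx, ry, rz]], ...]. A call has exactly 5 rows; each row is the pose to reach, as a shift and turn from the pose commanded when the call began, along the tool's axes at that moment; what a row does not reach only later rows make up. A row lasts 1/10 s, in which the tool goes at most 50 mm and 8.59 degrees, less where a joint would pass 70% of its speed; a pose out of reach is approached as far as the arm can. A call with a gripper value outside its range is refused whole. The fingers move at their own pace and stop on an object; "squeeze" is the grip in N (left out, the last holds). Time passes only in rows, so rows that repeat a pose let the fingers close, or fill a call up. It gives the time, the measured TCP pose, the force and the opening at its end, in the units of the state.
- state(): the state, without advancing time (a new reading comes with each control period).
- snapshot(name): name is "side" or "top"; returns the picture (480x640x3 uint8, red, green, blue); there is no depth.
- camera_model(name): a dict with "camera_matrix" (3x3 intrinsics, pixels), "k1" (the pictures are not rectified: a ray, as slopes to the right and down, at radius r is drawn at 1 + k1 r^2 times it, then the intrinsics apply), "R" (3x3) and "t" (3): a world point X has camera coordinates R X + t. Camera axes: x right, y down, z forward; pixel columns grow to the right and rows downward; lengths in m; the calibration is good to about 2 mm. A picture is of the moment at which its call begins. camera_model takes no time and is no camera call.
- job_done(): hands the job in, once; it reports no verdict.
Trained networks look in the newest picture that a camera, given by its name, has taken for a name from the list of things; names that differ only in an ending like _2 or _b are one class to them, and where a whole thing is asked for, a point or a joint stands for the part that bears it (a point fixed in the world has none). Each returns a list of dicts, best first, with "score" (0 to 1); they miss things now and then, are a little off and sometimes report something else, mostly with a low value. They report only what shows in the picture. A call takes as long as a camera call.
- search_frame(target, camera): "pixel" ([row, column] in pixels, amid what is visible of it).
- regions_of(target, camera): "pixels" (480x640 bool, what is visible of it) and "pixel" ([row, column] in pixels, amid what is visible of it).
The state is a dict: "t": time; "qpos": joint angles; "dq": joint speeds; "joint_efforts": joint torques, N m; "tool_pos": TCP position; "tool_rot": TCP orientation; "force": force on the tool from outside, world axes, zero at the start; "moment": the same for the moment, N m; "finger_gap": opening from 0.0 (shut) to 1.0 (fully open).
Only numpy, scipy, OpenCV 4.12 (cv2) and the standard library are available. Lean on these libraries where they do the work, as an engineer would, in place of code of your own. Each camera call takes 0.05 s, during which the arm holds its last target.

TASK

Open the tub in the bench holder: squeeze the two side tabs of its safety cap fully in, keep them squeezed and turn the cap anticlockwise (seen from above) until you feel it come up against its stop, then lift it straight off without wrenching the cap against the tub, and stand it right side up on the stone strip. How far it must turn differs from tub to tub, and it can be felt but not seen; leave the mastic tin, tape measure, hardener tube and masking tape where they are.

Things in the scene. Friction and masses are not known exactly. Their poses are not given: they have to be found in the camera images.
- tub: white round tub, 76 mm across, clamped in a metal holder (base 110x110 mm) screwed to the bench; it does not move. Origin at the centre of the holder's underside, z up. Flat shoulder at z = 85 mm with a round collar (inner radius 27, outer 32 mm, top at z = 92 mm) that has a notch at its +y and one at its -y.
- tub_mouth (a point): centre of the top of the tub's neck, 113 mm above the tub's origin; neck radius 15 mm (18 mm over its lugs). A cap that has come free is eased back 2 or 3 degrees from its stop (else friction there holds it) and lifted straight up and is clear of neck and collar 30 mm higher. Sideways the seated cap has about 1 mm of play, up and down 1.5 mm.
- cap: black round safety cap on the tub, 49 mm across, 32 mm tall, open below, 0.1 kg. Origin at the centre of its underside, z up (87 mm over the tub's origin while seated). At the start it is locked, its axes within 0.05 rad of the tub's: below each tab a 12 mm wide foot sits in a notch of the tub's collar and blocks turning until that tab is pressed in 3 to 4 mm.
- cap_grip (a point): on the cap's axis midway between the tabs' gripping faces, 19 mm above the cap's underside. The flat tabs, 22 mm wide, stand at the cap's +y and -y, outer faces 29.5 mm from the axis (59 mm over both), gripping faces 7 to 31 mm above the cap's underside. Fingertips must stay at least 6 mm above the cap's underside: below that is the collar.
- cap_top (a point): centre of the cap's top. With both tabs in, the cap turns anticlockwise from above, friction under 0.15 N m; its lugs come free after 15 to 65 degrees (differs, hidden), and about 8 degrees further a hard stop ends the turn: only in those last degrees can it be lifted. Up to 0.35 N m against the stop is harmless (a sudden rise in 1 to 3 degrees); twisting 5 degrees past it is wrenching.
- tab_left (a joint): how far the tab at the cap's +y side is pressed in, m: 0 out, 0.0045 fully in; sprung, 3.6 N at rest to 8 N fully in; a grip of about 20 N holds it in
- tab_right (a joint): the same for the tab at the cap's -y side
- stone_strip: plain pale stone strip lying loose and flat on the bench, 190 mm along its x, 70 mm along its y, 26 mm thick, 0.8 kg; origin at the centre of its underside
- mastic_tin: round mastic tin, 75 mm across, 88 mm tall, plain lid without tabs; a bystander; origin under its centre
- tape_measure: tape measure standing on edge, 39x88x67 mm; a bystander; origin under its centre
- hardener_tube: small flat tube lying down, 33x102x20 mm; a bystander; origin under its centre
- masking_tape: roll of masking tape lying flat, 100 mm across, 25 mm tall; a bystander; origin under its centre

How it is judged:
On the way, in this order (a step that is already met when the one before it is completed fails the run):
1. both tabs are squeezed in and the cap, still seated on the tub, is being turned (value of joint each of tab_left, tab_right above 0.002 m and angle between the x axis of cap and the x axis of tub, either way round above 0.2 rad and z of cap in the frame of tub below 0.092 m), for 0.1 s.
2. the cap is lifted off over the neck (z of cap in the frame of tub above 0.117 m and horizontal distance between cap and tub below 0.03 m), for 0.05 s.
At the end, for the whole second after the job is handed in: The cap stands right side up (tilt under 0.1 rad) and at rest on the top of the stone strip, its centre over the strip, and the strip lies flat on the bench (z of cap in the frame of stone_strip between 0.023 and 0.03 m and x of cap in the frame of stone_strip between -0.09 and 0.09 m and y of cap in the frame of stone_strip between -0.03 and 0.03 m and angle between cap's own z axis and vertical below 0.1 rad and contact force between cap and stone_strip above 0.2 N and height (world z) of stone_strip below 0.004 m and linear speed of cap below 0.02 m/s); the robot touches nothing.
It fails at once if the cap is wrenched against the tub (over 60 N between them) (contact force between cap and tub above 60 N).
It fails at once if a bystander is moved by more than 3 cm (distance of any of mastic_tin, tape_measure, hardener_tube, masking_tape from where it was at the start of the episode above 0.03 m).
It also fails if it takes over 70 s, if anything falls off the work surface, if the arm or the gripper's body presses on something with over 40 N, if the wrist force passes 120 N, or if a joint passes its speed limit or range.

## Working session

There is one attempt and no reset: what is moved stays moved. The work goes in short steps, Python scripts to look and compute and a tool call to move; the robot and the scene stay as the last step left them, time stands still between calls to the robot, and variables do not carry over. Pictures are saved under pics/ and viewed, and the job is handed in when it is done.

Besides the shell and the picture viewer there is one more tool, called after "Emit:" by a JSON object that holds its "fn" and its "kwargs". jog_arm: Moves the arm, as the interface text tells. Its arguments: {"type":"object","properties":{"deltas":{"type":"array","items":{"type":"array"}},"squeeze":{"type":"number"}},"required":["deltas"]}

```bash
ls; mkdir -p pics
python3 - <<'E'
from workcell import *
import cv2
for n in ("side","top"):
    im=snapshot(n); cv2.imwrite(f"pics/{n}0.png",im[:,:,::-1]); m=camera_model(n); print(n,m)
print(state())
E
```

```text
pics
side {'camera_matrix': array([[463.38346059,   0.        , 322.35893324],
       [  0.        , 463.38346059, 236.24728967],
       [  0.        ,   0.        ,   1.        ]]), 'k1': -0.0510623853890282, 'R': array([[ 0.98448026, -0.17549158, -0.00115273],
       [-0.07293968, -0.40318831, -0.91220556],
       [ 0.15961962,  0.89813245, -0.40973124]]), 't': array([-0.43634023,  0.10552373,  0.87060278])}
top {'camera_matrix': array([[558.49833725,   0.        , 318.39837086],
       [  0.        , 558.49833725, 229.99286796],
       [  0.        ,   0.        ,   1.        ]]), 'k1': -0.1402991874732142, 'R': array([[ 0.01834345, -0.999831  , -0.00121729],
       [-0.99326443, -0.01808364, -0.11444977],
       [ 0.11440842,  0.0033085 , -0.99342829]]), 't': array([-0.0522879 ,  0.4276337 ,  1.08610195])}
{'t': 0.1, 'qpos': array([ 1.08650499e+00,  3.07491733e-01,  1.50752808e+00, -3.81752746e-06,
        1.32839136e+00, -7.35099539e-02]), 'dq': array([ 0.00131378, -0.0025999 , -0.00277486,  0.00034955, -0.00084145,
        0.0014524 ]), 'joint_efforts': array([ 4.71981530e-04, -4.58525312e+01, -2.52609247e+01, -2.75905459e-04,
        5.65092283e-03,  1.25311217e-05]), 'tool_pos': array([0.2293544 , 0.52660714, 0.23048238]), 'tool_rot': array([-3.13977877e+00, -1.29864744e-04,  2.73081207e+00]), 'force': array([-0.12169364,  0.32515608,  0.07130953]), 'moment': array([ 0.02419398, -0.00244255,  0.03221965]), 'finger_gap': 0.9977329624221168}
```

View pics/side0.png

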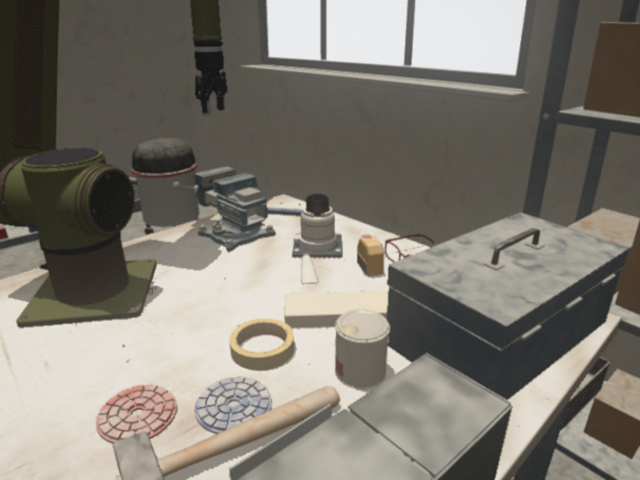

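View pics/top0.png

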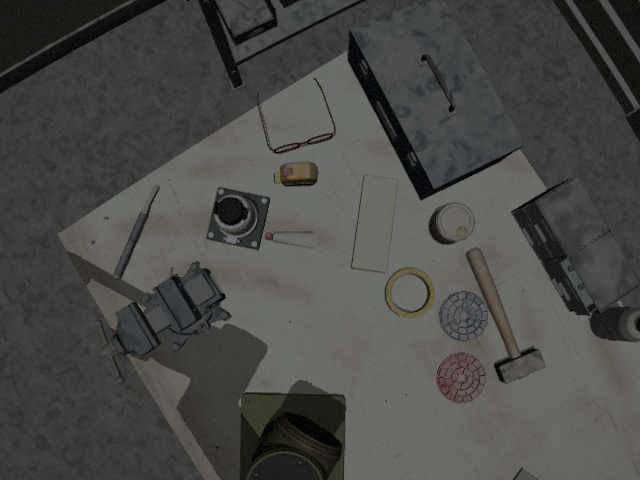

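The side view shows the cap at about row 203, col 317 and the stone strip at row 305, col 335. In the top view the holder is at row 218, col 238, the cap at row 208, col 231, and the strip at row 223, col 374.

```bash
cat > h.py <<'E'
import numpy as np, cv2
from workcell import *
def ray(n,px):  # px = (col,row)
    m=camera_model(n);K=m["camera_matrix"]
    d=((px[0]-K[0,2])/K[0,0],(px[1]-K[1,2])/K[1,1])
    r=np.hypot(*d);ru=r
    for _ in range(50): ru=r/(1+m["k1"]*ru*ru)
    s=ru/r if r>0 else 1
    v=m["R"].T@np.array([d[0]*s,d[1]*s,1.]); c=-m["R"].T@m["t"]
    return c,v/np.linalg.norm(v)
def onz(n,px,z):
    c,v=ray(n,px); return c+v*(z-c[2])/v[2]
def proj(n,X):
    m=camera_model(n);K=m["camera_matrix"]
    p=m["R"]@np.asarray(X,float)+m["t"]; a=p[:2]/p[2]; a=a*(1+m["k1"]*(a@a))
    return np.array([K[0,0]*a[0]+K[0,2],K[1,1]*a[1]+K[1,2]])
def tri(p1,p2):
    (c1,v1),(c2,v2)=ray("top",p1),ray("side",p2)
    A=np.array([v1,-v2]).T; s=np.linalg.lstsq(A,c2-c1,rcond=None)[0]
    a,b=c1+s[0]*v1,c2+s[1]*v2; return (a+b)/2,np.linalg.norm(a-b)
E
python3 - <<'E'
from h import *
for n in("top","side"): 
    im=snapshot(n)
    for t in("cap","tub","stone_strip","mastic_tin","tape_measure","hardener_tube","masking_tape"):
        for r in regions_of(t,n)[:1]:
            m=r["pixels"];ys,xs=np.nonzero(m)
            cv2.imwrite(f"pics/m_{n}_{t}.png",m.astype(np.uint8)*255)
            print(n,t,round(r["score"],2),np.round(r["pixel"],1),m.sum(),xs.min(),xs.max(),ys.min(),ys.max(),
              np.round(cv2.minAreaRect(np.c_[xs,ys].astype(np.int32)),1) if 0 else cv2.minAreaRect(np.c_[xs,ys].astype(np.int32)))
im=cv2.imread("pics/top0.png")
c=im[170:270,180:290]; c=np.clip(c.astype(float)*2.5,0,255).astype(np.uint8)
cv2.imwrite("pics/topz.png",cv2.resize(c,None,fx=6,fy=6,interpolation=cv2.INTER_CUBIC))
im=cv2.imread("pics/side0.png")[180:270,270:370]
cv2.imwrite("pics/sidez.png",cv2.resize(im,None,fx=6,fy=6,interpolation=cv2.INTER_CUBIC))
E
```

```text
top cap 0.57 [212.1 232.4] 699 213 247 198 224 ((230.00001525878906, 211.0), (32.52690887451172, 26.870058059692383), 45.0)
top tub 0.63 [224.8 247.2] 2137 207 268 187 247 ((237.7134552001953, 218.2415771484375), (54.865718841552734, 54.2661018371582), 12.994616508483887)
top stone_strip 0.82 [224.8 373.3] 3351 351 398 175 271 ((374.3642578125, 223.17074584960938), (36.41957092285156, 94.48139190673828), 7.523820877075195)
top mastic_tin 0.68 [226.  450.4] 1448 427 474 203 244 ((450.5199890136719, 224.35995483398438), (37.60000228881836, 46.400001525878906), 53.130104064941406)
top tape_measure 0.89 [173.9 299.1] 898 274 316 162 187 ((294.84429931640625, 174.78688049316406), (24.535186767578125, 42.461265563964844), 84.80557250976562)
top hardener_tube 0.89 [235.3 292.4] 655 265 316 231 248 ((290.6192932128906, 238.32994079589844), (51.72535705566406, 16.10183334350586), 4.085616588592529)
top masking_tape 0.76 [294.5 427.3] 953 385 434 268 317 ((409.5, 292.5), (49.0, 49.0), 90.0)
side cap 0.61 [203.8 316.1] 435 306 328 194 216 ((317.0, 205.0), (22.0, 22.0), 90.0)
side tub 0.93 [234.1 317.8] 1820 293 342 208 257 ((317.5, 232.5), (49.0, 49.0), 90.0)
side stone_strip 0.62 [234.3 314.5] 1750 293 341 209 257 ((317.0, 233.0), (48.0, 48.0), 90.0)
side mastic_tin 0.89 [348.2 360.3] 3823 335 389 309 389 ((362.0, 349.0), (80.0, 54.0), 90.0)
side tape_measure 0.65 [254.6 371.7] 993 356 384 233 276 ((370.0, 254.5), (43.0, 28.0), 90.0)
side hardener_tube 0.69 [271.2 308.5] 404 301 318 254 284 ((309.5, 269.0), (30.0, 17.0), 90.0)
side masking_tape 0.72 [350.4 264.3] 2298 229 293 318 370 ((261.5103759765625, 344.1241455078125), (51.488197326660156, 64.60938262939453), 85.2363510131836)
```

View pics/topz.png

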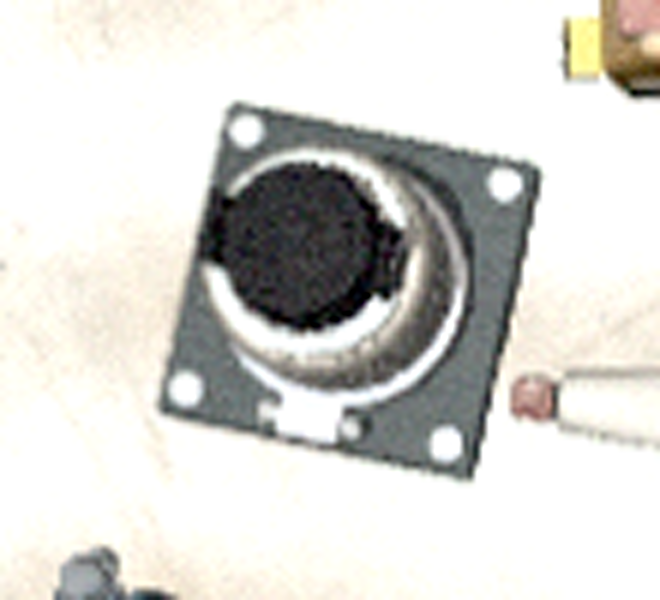

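View pics/sidez.png

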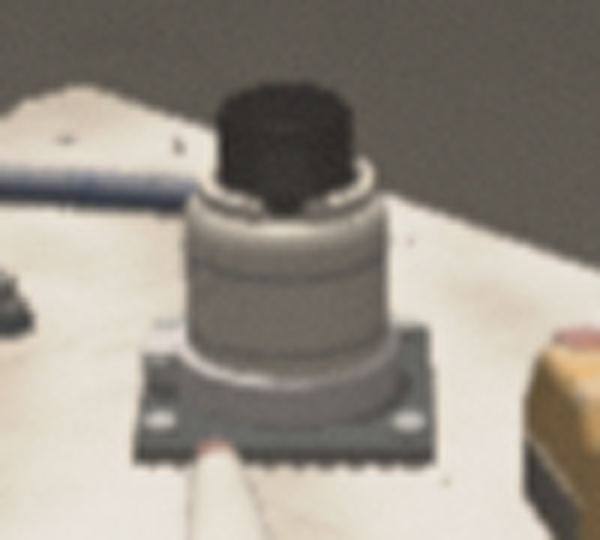

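Run:
```python
from h import *
f=lambda x,y:(180+(x+.5)/6-.5,170+(y+.5)/6-.5)
cs=np.array([onz("top",f(*p),0.008) for p in((232,102),(541,165),(473,478),(162,410))])
print(cs.round(4),cs.mean(0).round(4),[np.linalg.norm(cs[i]-cs[(i+1)%4]).round(4) for i in range(4)])
for i in range(4):
    d=cs[(i+1)%4]-cs[i];print(np.degrees(np.arctan2(d[1],d[0])))
# tabs at z about .118
a=onz("top",f(207,231),.118);b=onz("top",f(403,259),.118)
print(a,b,(a+b)/2,np.linalg.norm(a-b),np.degrees(np.arctan2(*(a-b)[1::-1])))
print(tri(f(302,245),(270+287/6,180+105/6)))
# black-cap disc fit: pixels dark
im=cv2.imread("pics/top0.png").astype(float).max(2); 
m=((im<25)).astype(np.uint8);m[:, :205]=0;m[:,260:]=0;m[:190]=0;m[235:]=0
n,l,s,c=cv2.connectedComponentsWithStats(m);k=1+np.argmax(s[1:,4]);print(s[k],c[k],onz("top",c[k],.116))
# strip
for z in(.026,):
    ys,xs=np.nonzero(cv2.imread("pics/m_top_stone_strip.png",0))
    r=cv2.minAreaRect(np.c_[xs,ys].astype(np.int32));P=np.array([onz("top",q,z) for q in cv2.boxPoints(r)]);print(P.round(4),P.mean(0),[np.linalg.norm(P[i]-P[i-1]).round(4) for i in range(4)])
im=cv2.imread("pics/top0.png")
c=np.clip(im[160:285,340:490].astype(float)*2.5,0,255).astype(np.uint8)
cv2.imwrite("pics/stripz.png",cv2.resize(c,None,fx=4.8,fy=4.8,interpolation=cv2.INTER_CUBIC))
for t,z in(("mastic_tin",.088),("tape_measure",.067),("hardener_tube",.02)):
    ys,xs=np.nonzero(cv2.imread(f"pics/m_top_{t}.png",0));print(t,onz("top",(xs.mean(),ys.mean()),z))
```

```text
[[0.5162 0.1623 0.008 ]
 [0.496  0.0558 0.008 ]
 [0.3892 0.0757 0.008 ]
 [0.4101 0.1819 0.008 ]] [0.4529 0.1189 0.008 ] [np.float64(0.1084), np.float64(0.1087), np.float64(0.1083), np.float64(0.1078)]
-100.70653326045009
169.4850622707038
78.84796720905477
-10.468237921053323
[0.45479778 0.14770069 0.118     ] [0.44714566 0.08700211 0.118     ] [0.45097172 0.1173514  0.118     ] 0.06117901606483583 82.8147716742245
(array([0.45263384, 0.11788514, 0.11881218]), np.float64(0.003605928628244077))
[213 197  35  28 543] [229.97053407 210.71823204] [0.45068245 0.11840552 0.116     ]
[[ 0.3548 -0.1084  0.026 ]
 [ 0.5435 -0.1312  0.026 ]
 [ 0.5353 -0.2042  0.026 ]
 [ 0.3466 -0.1799  0.026 ]] [ 0.44503679 -0.15591157  0.026     ] [np.float64(0.072), np.float64(0.1901), np.float64(0.0735), np.float64(0.1903)]
mastic_tin [ 0.43809626 -0.29442554  0.088     ]
tape_measure [ 5.30772343e-01 -3.60035100e-04  6.70000000e-02]
hardener_tube [0.41262922 0.00412407 0.02      ]
```

View pics/stripz.png

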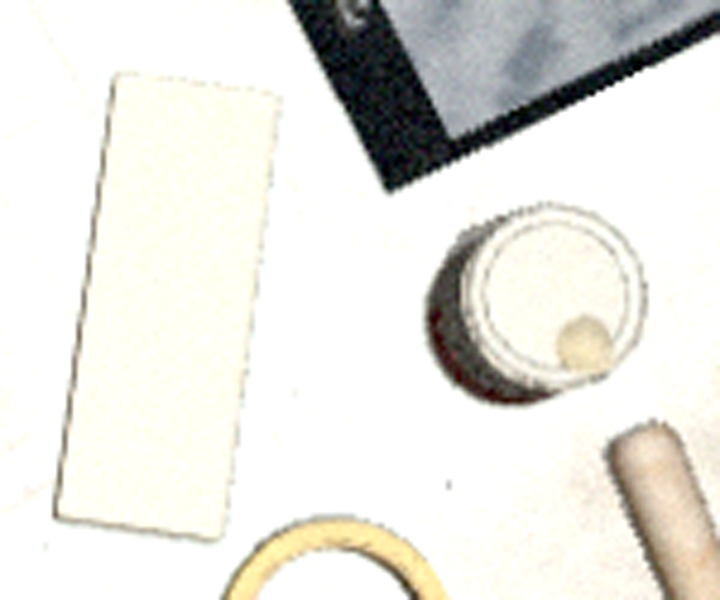

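Run:
```python
from h import *
ims={"top":np.clip(cv2.imread("pics/top0.png").astype(float)*2.5,0,255).astype(np.uint8),"side":cv2.imread("pics/side0.png")}
C=np.array([.4525,.1185,0]);yaw=np.radians(-10.8)
def circ(c,r,z): 
    t=np.linspace(0,2*np.pi,73); return np.c_[c[0]+r*np.cos(t),c[1]+r*np.sin(t),0*t+z]
R=lambda a:np.array([[np.cos(a),-np.sin(a)],[np.sin(a),np.cos(a)]])
def box(c,a,w,h,z,x0=0,y0=0):
    q=np.array([[-w,-h],[w,-h],[w,h],[-w,h],[-w,-h]])/2+[x0,y0]; q=q@R(a).T+c[:2]; return np.c_[q,0*q[:,0]+z]
cy=np.radians(-9)
L=[(circ(C,.0245,.119),(0,255,255)),(circ(C,.032,.092),(255,0,0)),(box(C,yaw,.11,.11,.0),(0,255,0)),(box(C,cy,.022,.059,.118),(0,0,255))]
for n,(x,y,w,h) in {"top":(180,170,110,100),"side":(270,180,100,90)}.items():
    im=cv2.resize(ims[n][y:y+h,x:x+w],None,fx=7,fy=6 if 0 else 7,interpolation=cv2.INTER_CUBIC)[:600]
    for P,col in L:
        p=np.array([proj(n,q) for q in P]); p=(p-[x,y]+.5)*7-.5
        cv2.polylines(im,[p.round().astype(np.int32)],False,col,1)
    cv2.imwrite(f"pics/ov_{n}.png",im)
```

```text
(no output)
```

View pics/ov_top.png

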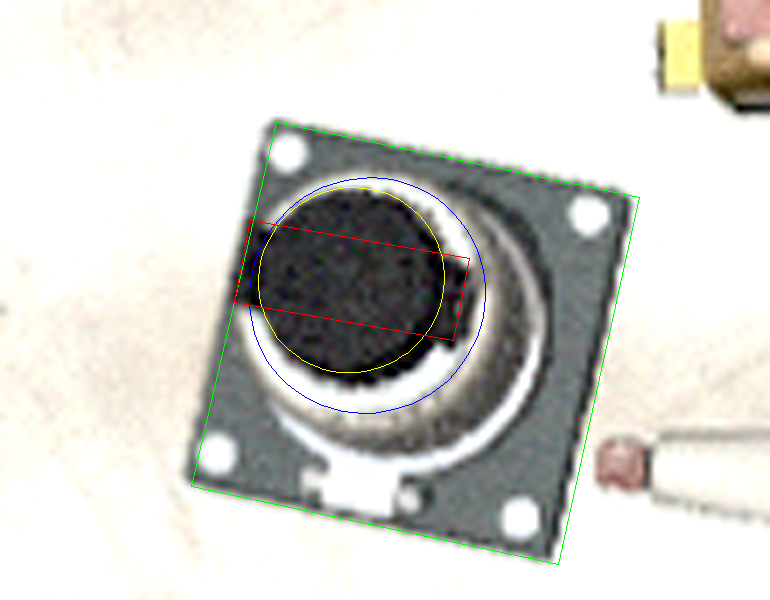

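View pics/ov_side.png

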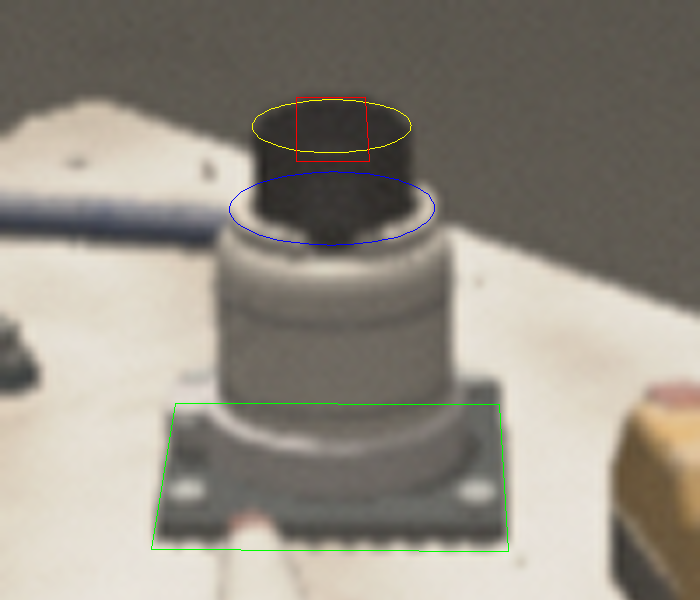

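```bash
cat >> h.py <<'E'
from scipy.spatial.transform import Rotation as Ro
def rel(pos,yaw):
    s=state();R0=Ro.from_euler("xyz",s["tool_rot"]);R1=Ro.from_euler("xyz",[np.pi,0,yaw])
    d=R0.inv().apply(np.array(pos)-s["tool_pos"]); w=(R0.inv()*R1).as_rotvec()
    print("t",round(s["t"],2),"pos",s["tool_pos"].round(4),"rot",s["tool_rot"].round(4),"gap",round(s["finger_gap"],4)); print("F",s["force"].round(2),"M",s["moment"].round(3),"q6",s["qpos"][5].round(3)); print("rel",d.round(4),w.round(4))
E
python3 -c "
from h import *
rel((.453,.1187,.25),-.166)
print(-camera_model('top')['R'].T@camera_model('top')['t'])"
```

```text
t 0.9 pos [0.2296 0.5272 0.2313] rot [ 3.1416 -0.      2.7308] gap 0.9977
F [-0.19  1.12  0.28] M [-0.011  0.027  0.008] q6 -0.074
rel [-0.3679 -0.2853 -0.0187] [-0.     -0.      2.8968]
[ 0.30145328 -0.04813926  1.12784333]
```

Emit:
{"fn": "jog_arm", "kwargs": {"deltas": [[0.0854,[0,0,-0.05],[0,0,0.14]],[0.0854,[-0.04,-0.03,-0.06],[0,0,0.28]],[0.0854,[-0.08,-0.06,-0.06],[0,0,0.42]],[0.0854,[-0.12,-0.09,-0.06],[0,0,0.56]],[0.0854,[-0.16,-0.12,-0.06],[0,0,0.7]]], "squeeze": 20}}

```text
t: 1.4
tool_pos: [0.3285, 0.3526, 0.2917]
tool_rot: [3.141, -0.0, 2.026]
force: [0.7, 0.7, 0.3]
finger_gap: 0.998
```

```bash
python3 -c "
from h import *
rel((.453,.1187,.25),-.166)"
```

```text
t 1.4 pos [0.3285 0.3526 0.2917] rot [ 3.1405e+00 -1.0000e-04  2.0262e+00] gap 0.9985
F [0.67 0.74 0.28] M [0.035 0.001 0.011] q6 0.278
rel [-0.2649  0.0089  0.0417] [ 6.0000e-04 -1.2000e-03  2.1922e+00]
```

Emit:
{"fn": "jog_arm", "kwargs": {"deltas": [[0.0854,[-0.04,0,0],[0,0,0.14]],[0.0854,[-0.08,0,0.0],[0,0,0.28]],[0.0854,[-0.12,0,0],[0,0,0.42]],[0.0854,[-0.16,0,0],[0,0,0.56]],[0.0854,[-0.2,0.005,0],[0,0,0.7]]]}}

```text
t: 1.9
tool_pos: [0.4212, 0.1754, 0.2916]
tool_rot: [3.141, -0.0, 1.325]
force: [-0.5, 0.6, -0.0]
finger_gap: 1.002
```

```bash
python3 -c "
from h import *
rel((.453,.1187,.25),-.166)"
```

```text
t 1.9 pos [0.4212 0.1754 0.2916] rot [ 3.1413e+00 -2.0000e-04  1.3251e+00] gap 1.0018
F [-0.46  0.64 -0.01] M [-0.004 -0.01  -0.051] q6 0.548
rel [-0.0473  0.0447  0.0416] [ 0.0000e+00 -4.0000e-04  1.4911e+00]
```

Emit:
{"fn": "jog_arm", "kwargs": {"deltas": [[0.0854,[-0.01,0.01,0],[0,0,0.14]],[0.0854,[-0.02,0.02,0.0],[0,0,0.28]],[0.0854,[-0.03,0.03,0],[0,0,0.42]],[0.0854,[-0.04,0.04,0],[0,0,0.56]],[0.0854,[-0.047,0.045,0],[0,0,0.7]]]}}

```text
t: 2.4
tool_pos: [0.4544, 0.1199, 0.2914]
tool_rot: [3.141, -0.0, 0.624]
force: [0.7, 0.2, -0.0]
finger_gap: 1.001
```

Emit:
{"fn": "jog_arm", "kwargs": {"deltas": [[0.0854,[0,0,0.01],[0,0,0.14]],[0.0854,[0,0,0.02],[0,0,0.28]],[0.0854,[0,0,0.03],[0,0,0.42]],[0.0854,[0,0,0.04],[0,0,0.56]],[0.0854,[0,0,0.04],[0,0,0.7]]]}}

```text
t: 2.9
tool_pos: [0.4527, 0.1205, 0.25]
tool_rot: [3.141, 0.003, -0.075]
force: [-0.2, -1.0, 0.4]
finger_gap: 0.998
```

```bash
python3 -c "
from h import *
rel((.453,.1187,.20),-.166)"
```

```text
t 2.9 pos [0.4527 0.1205 0.25  ] rot [ 3.1409e+00  2.7000e-03 -7.5100e-02] gap 0.9979
F [-0.2  -1.04  0.44] M [-0.024 -0.016  0.042] q6 1.816
rel [0.0006 0.0018 0.05  ] [0.0008 0.0027 0.0909]
```

Emit:
{"fn": "jog_arm", "kwargs": {"deltas": [[0.0854,[0.0006,0.0018,0.03],[0.0008,0.0027,0.091]],[0.0854,[0.0006,0.0018,0.06],[0.0008,0.0027,0.091]],[0.0854,[0.0006,0.0018,0.1],[0.0008,0.0027,0.091]],[0.0854,[0.0006,0.0018,0.12],[0.0008,0.0027,0.091]],[0.0854,[0.0006,0.0018,0.12],[0.0008,0.0027,0.091]]]}}

```text
t: 3.4
tool_pos: [0.4516, 0.1184, 0.1287]
tool_rot: [3.14, 0.004, -0.16]
force: [-0.4, 0.3, -0.1]
finger_gap: 1.001
```

```bash
python3 -c "
from h import *
im=snapshot('side')[:,:,::-1][150:260,250:390]; cv2.imwrite('pics/s1.png',cv2.resize(im,None,fx=5,fy=5,interpolation=cv2.INTER_CUBIC))
im=snapshot('top')[:,:,::-1][150:260,170:310]; cv2.imwrite('pics/t1.png',cv2.resize(np.clip(im*2.5,0,255).astype(np.uint8),None,fx=5,fy=5,interpolation=cv2.INTER_CUBIC))
rel((.453,.1187,.091),-.166)"
```

```text
t 3.5 pos [0.4545 0.119  0.1316] rot [-3.1408e+00 -2.5000e-03 -1.6020e-01] gap 1.0001
F [1.29 0.58 1.2 ] M [ 0.057 -0.009 -0.026] q6 1.897
rel [-0.0015  0.0005  0.0405] [-0.0008 -0.0025  0.0059]
```

View pics/s1.png

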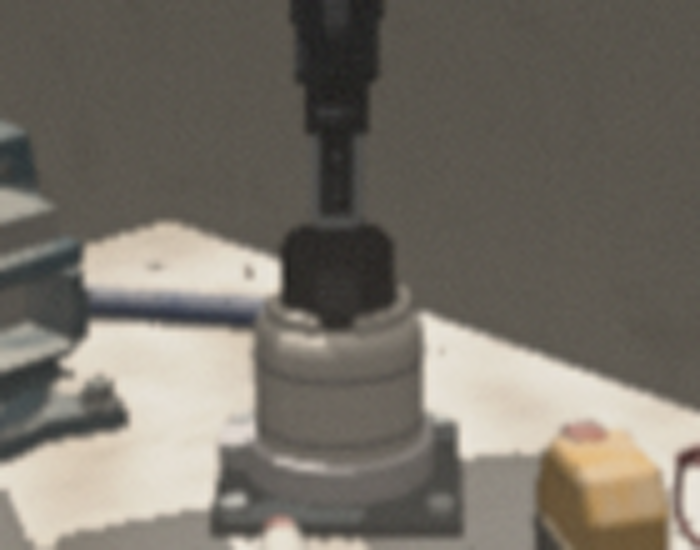

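View pics/t1.png

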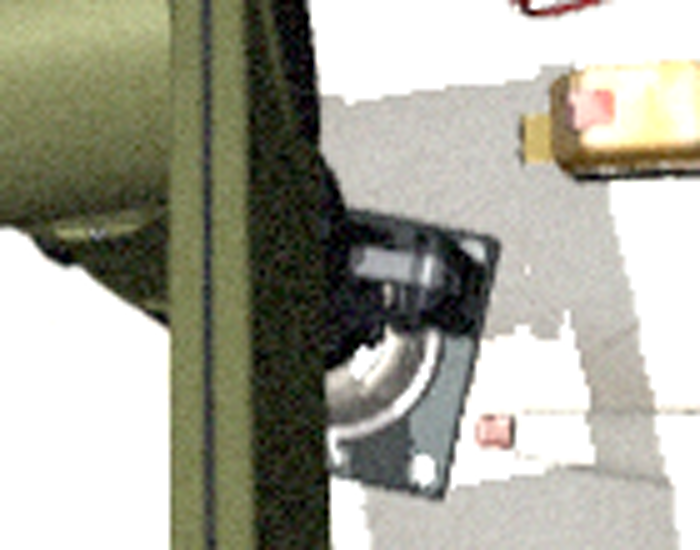

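The side view shows the finger (col 337 in the zoom) centred on the cap (col 338). I'm descending now.

Emit:
{"fn": "jog_arm", "kwargs": {"deltas": [[0.0854,[0,0,0.015],[0,0,0.006]],[0.0854,[0,0,0.03],[0,0,0.006]],[0.0854,[0,0,0.039],[0,0,0.006]],[0.0854,[0,0,0.039],[0,0,0.006]],[0.0854,[0,0,0.039],[0,0,0.006]]]}}

```text
t: 4.0
tool_pos: [0.4551, 0.1191, 0.0932]
tool_rot: [-3.14, -0.004, -0.166]
force: [0.6, -0.5, 0.5]
finger_gap: 0.997
```

Emit:
{"fn": "jog_arm", "kwargs": {"deltas": [[0.0854,[0,0,0],[0,0,0]],[0.0854,[0,0,0],[0,0,0]],[0.066,[0,0,0],[0,0,0]],[0.066,[0,0,0],[0,0,0]],[0.066,[0,0,0],[0,0,0]]]}}

```text
t: 4.5
tool_pos: [0.4544, 0.1189, 0.0924]
tool_rot: [-3.141, -0.003, -0.166]
force: [0.3, 0.2, -0.2]
finger_gap: 0.773
```

```bash
python3 -c "
from h import *
im=snapshot('side')[:,:,::-1][150:260,250:390]; cv2.imwrite('pics/s2.png',cv2.resize(im,None,fx=5,fy=5,interpolation=cv2.INTER_CUBIC))
rel((.453,.1187,.091),-.166)"
```

```text
t 4.55 pos [0.4543 0.1189 0.0923] rot [-3.1407e+00 -2.6000e-03 -1.6620e-01] gap 0.7723
F [0.96 0.93 0.27] M [-0.008 -0.02  -0.085] q6 1.903
rel [-0.0013  0.0004  0.0013] [-0.0009 -0.0026 -0.0002]
```

View pics/s2.png

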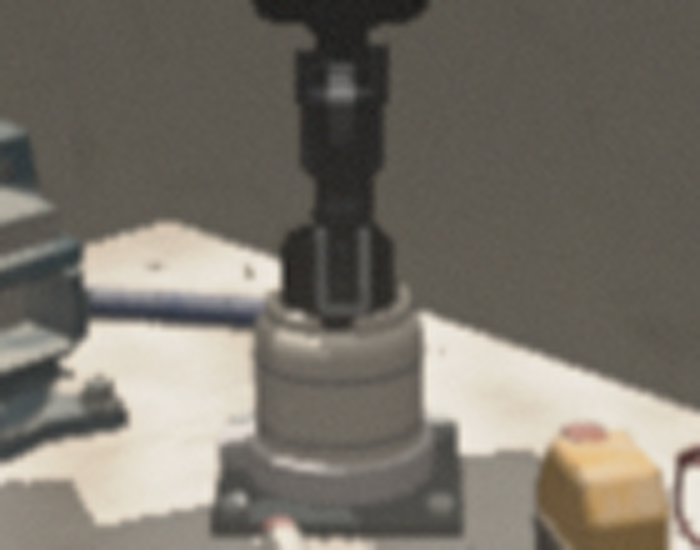

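```bash
python3 -c "
from h import *
for z in (.09,.094,.098,.102): print(z,(proj('side',(.4485,.0855,z))-[250,150]+.5)*5-.5)
for z in (.092,.119): print(z,(proj('side',(.4525-.0165*32/100,.1185-.032,z))-[250,150]+.5)*5-.5)
"
```

```text
0.09 [340.4202868  330.01000107]
0.094 [340.37074243 321.21795472]
0.098 [340.32106869 312.39696355]
0.102 [340.27126532 303.54692385]
0.092 [337.02527111 324.96301975]
0.119 [336.65028752 264.98902478]
```

Emit:
{"fn": "jog_arm", "kwargs": {"deltas": [[0.066,[-0.0013,0,0],[0,-0.0026,0]],[0.06,[-0.0013,0,0],[0,-0.0026,0]],[0.055,[-0.0013,0,0],[0,-0.0026,0]],[0.055,[-0.0013,0,0],[0,-0.0026,0]],[0.055,[-0.0013,0,0],[0,-0.0026,0]]], "squeeze": 25}}

```text
t: 5.05
tool_pos: [0.453, 0.1192, 0.0925]
tool_rot: [-3.141, -0.0, -0.166]
force: [-1.4, -0.1, 5.9]
finger_gap: 0.645
```

```bash
python3 -c "
from h import *
rel((.453,.1187,.091),-.166)"
```

```text
t 5.05 pos [0.453  0.1192 0.0925] rot [-3.1405e+00 -1.0000e-04 -1.6620e-01] gap 0.6447
F [-1.43 -0.08  5.85] M [-0.016  0.194 -0.064] q6 1.903
rel [0.0001 0.0005 0.0015] [-0.0011 -0.0001 -0.0002]
```

Emit:
{"fn": "jog_arm", "kwargs": {"deltas": [[0.052,[0,0,-0.0005],[0,0,0]],[0.046,[0,0,-0.0005],[0,0,0]],[0.044,[0,0,-0.001],[0,0,0]],[0.044,[0,0,-0.001],[0,0,0]],[0.044,[0,0,-0.001],[0,0,0]]], "squeeze": 25}}

```text
t: 5.55
tool_pos: [0.4531, 0.1191, 0.0934]
tool_rot: [-3.141, -0.0, -0.166]
force: [-1.5, -0.0, 4.4]
finger_gap: 0.578
```

```bash
python3 -c "
from h import *
rel((.453,.1187,.091),-.166)"
```

```text
t 5.55 pos [0.4531 0.1191 0.0934] rot [-3.1406e+00 -2.0000e-04 -1.6620e-01] gap 0.5777
F [-1.46 -0.04  4.4 ] M [0.042 0.201 0.018] q6 1.903
rel [-0.      0.0005  0.0024] [-0.001  -0.0002 -0.0002]
```

Emit:
{"fn": "jog_arm", "kwargs": {"deltas": [[0.044,[0,0,0],[0,0,-0.02]],[0.044,[0,0,0],[0,0,-0.04]],[0.044,[0,0,0],[0,0,-0.06]],[0.044,[0,0,0],[0,0,-0.08]],[0.044,[0,0,0],[0,0,-0.08]]], "squeeze": 30}}

```text
t: 6.05
tool_pos: [0.4534, 0.1192, 0.0934]
tool_rot: [-3.141, -0.001, -0.085]
force: [0.0, 0.0, 4.5]
finger_gap: 0.576
```

```bash
python3 -c "
from h import *
rel((.453,.1187,.091),-.166)"
```

```text
t 6.05 pos [0.4534 0.1192 0.0934] rot [-3.1405e+00 -8.0000e-04 -8.5400e-02] gap 0.5758
F [0.04 0.05 4.52] M [-0.043  0.028  0.042] q6 1.822
rel [-0.0004  0.0005  0.0024] [-0.0011 -0.0008  0.0806]
```

Emit:
{"fn": "jog_arm", "kwargs": {"deltas": [[0.044,[0,0,0],[0,0,-0.03]],[0.044,[0,0,0],[0,0,-0.06]],[0.044,[0,0,0],[0,0,-0.09]],[0.044,[0,0,0],[0,0,-0.12]],[0.044,[0,0,0],[0,0,-0.12]]]}}

```text
t: 6.55
tool_pos: [0.4534, 0.1192, 0.0934]
tool_rot: [-3.141, -0.001, 0.035]
force: [-0.2, 0.6, 4.6]
finger_gap: 0.573
```

```bash
python3 -c "
from h import *
im=snapshot('side')[:,:,::-1][150:260,250:390]; cv2.imwrite('pics/s3.png',cv2.resize(im,None,fx=5,fy=5,interpolation=cv2.INTER_CUBIC))
rel((.453,.1187,.091),-.166)"
```

```text
t 6.6 pos [0.4534 0.1192 0.0934] rot [-3.1407e+00 -9.0000e-04  3.4100e-02] gap 0.5778
F [0.03 1.1  4.35] M [ 0.042 -0.051  0.06 ] q6 1.702
rel [-0.0004  0.0005  0.0024] [-0.001  -0.0008  0.2001]
```

View pics/s3.png

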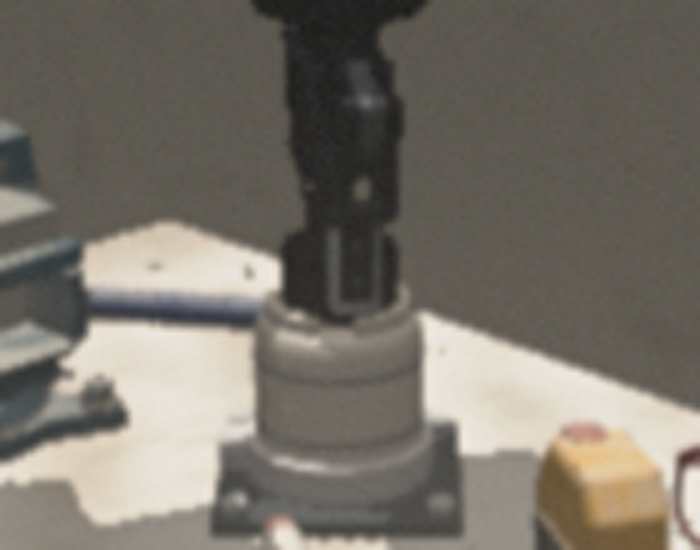

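Emit:
{"fn": "jog_arm", "kwargs": {"deltas": [[0.044,[0,0,0],[0,0,-0.03]],[0.044,[0,0,0],[0,0,-0.06]],[0.044,[0,0,0],[0,0,-0.09]],[0.044,[0,0,0],[0,0,-0.12]],[0.044,[0,0,0],[0,0,-0.12]]]}}

```text
t: 7.1
tool_pos: [0.4532, 0.1192, 0.0934]
tool_rot: [-3.141, -0.001, 0.156]
force: [0.3, 0.2, 4.9]
finger_gap: 0.582
```

```bash
cat > m.py <<'E'
from h import *
s=state();print(round(s["t"],2),s["tool_pos"].round(4),"yaw",s["tool_rot"][2].round(4),"turn",(np.degrees(s["tool_rot"][2]+.166)).round(1),"F",s["force"].round(1),"M",s["moment"].round(3),"tau6",s["joint_efforts"][5].round(3),"gap",round(s["finger_gap"],3))
E
python3 m.py
```

```text
7.1 [0.4532 0.1192 0.0934] yaw 0.1557 turn 18.4 F [0.3 0.2 4.9] M [ 0.074 -0.061  0.009] tau6 -0.129 gap 0.582
```

Emit:
{"fn": "jog_arm", "kwargs": {"deltas": [[0.044,[0,0,0],[0,0,-0.015]],[0.044,[0,0,0],[0,0,-0.03]],[0.044,[0,0,0],[0,0,-0.04]],[0.044,[0,0,0],[0,0,-0.05]],[0.044,[0,0,0],[0,0,-0.05]]]}}

```text
t: 7.6
tool_pos: [0.4532, 0.1192, 0.0934]
tool_rot: [-3.141, -0.001, 0.205]
force: [-0.7, 0.5, 5.5]
finger_gap: 0.574
```

```bash
python3 m.py
```

```text
7.6 [0.4532 0.1192 0.0934] yaw 0.2051 turn 21.3 F [-0.7  0.5  5.5] M [ 0.008 -0.063 -0.009] tau6 -0.047 gap 0.574
```

Emit:
{"fn": "jog_arm", "kwargs": {"deltas": [[0.044,[0,0,0],[0,0,-0.015]],[0.044,[0,0,0],[0,0,-0.03]],[0.044,[0,0,0],[0,0,-0.04]],[0.044,[0,0,0],[0,0,-0.05]],[0.044,[0,0,0],[0,0,-0.05]]]}}

```text
t: 8.1
tool_pos: [0.4532, 0.1192, 0.0934]
tool_rot: [-3.141, -0.001, 0.255]
force: [0.6, 0.3, 4.8]
finger_gap: 0.574
```

```bash
python3 m.py
```

```text
8.1 [0.4532 0.1192 0.0934] yaw 0.255 turn 24.1 F [0.6 0.3 4.8] M [ 0.087 -0.01   0.01 ] tau6 -0.047 gap 0.574
```

Emit:
{"fn": "jog_arm", "kwargs": {"deltas": [[0.044,[0,0,0],[0,0,-0.015]],[0.044,[0,0,0],[0,0,-0.03]],[0.044,[0,0,0],[0,0,-0.04]],[0.044,[0,0,0],[0,0,-0.05]],[0.044,[0,0,0],[0,0,-0.05]]]}}

```text
t: 8.6
tool_pos: [0.4532, 0.1192, 0.0934]
tool_rot: [-3.141, -0.001, 0.305]
force: [-0.3, 1.1, 4.9]
finger_gap: 0.58
```

```bash
python3 m.py
```

```text
8.6 [0.4532 0.1192 0.0934] yaw 0.3051 turn 27.0 F [-0.3  1.1  4.9] M [ 0.034 -0.068 -0.039] tau6 -0.048 gap 0.58
```

Emit:
{"fn": "jog_arm", "kwargs": {"deltas": [[0.044,[0,0,0],[0,0,-0.015]],[0.044,[0,0,0],[0,0,-0.03]],[0.044,[0,0,0],[0,0,-0.04]],[0.044,[0,0,0],[0,0,-0.05]],[0.044,[0,0,0],[0,0,-0.05]]]}}

```text
t: 9.1
tool_pos: [0.4532, 0.1192, 0.0934]
tool_rot: [-3.141, -0.001, 0.355]
force: [-0.1, -0.6, 6.5]
finger_gap: 0.575
```

```bash
python3 m.py
```

```text
9.1 [0.4532 0.1192 0.0934] yaw 0.355 turn 29.9 F [-0.1 -0.6  6.5] M [ 0.011 -0.022 -0.005] tau6 -0.048 gap 0.575
```

Emit:
{"fn": "jog_arm", "kwargs": {"deltas": [[0.044,[0,0,0],[0,0,-0.015]],[0.044,[0,0,0],[0,0,-0.03]],[0.044,[0,0,0],[0,0,-0.04]],[0.044,[0,0,0],[0,0,-0.05]],[0.044,[0,0,0],[0,0,-0.05]]]}}

```text
t: 9.6
tool_pos: [0.4532, 0.1192, 0.0934]
tool_rot: [-3.141, -0.001, 0.405]
force: [0.2, 0.7, 5.7]
finger_gap: 0.578
```

```bash
python3 m.py
```

```text
9.6 [0.4532 0.1192 0.0934] yaw 0.4051 turn 32.7 F [0.2 0.7 5.7] M [-0.01  -0.05  -0.038] tau6 -0.049 gap 0.578
```

Emit:
{"fn": "jog_arm", "kwargs": {"deltas": [[0.044,[0,0,0],[0,0,-0.015]],[0.044,[0,0,0],[0,0,-0.03]],[0.044,[0,0,0],[0,0,-0.04]],[0.044,[0,0,0],[0,0,-0.05]],[0.044,[0,0,0],[0,0,-0.05]]]}}

```text
t: 10.1
tool_pos: [0.4531, 0.1192, 0.0934]
tool_rot: [-3.141, -0.001, 0.455]
force: [-0.2, 0.3, 4.8]
finger_gap: 0.576
```

```bash
python3 m.py
```

```text
10.1 [0.4531 0.1192 0.0934] yaw 0.455 turn 35.6 F [-0.2  0.3  4.8] M [ 0.057 -0.016 -0.05 ] tau6 -0.063 gap 0.576
```

Emit:
{"fn": "jog_arm", "kwargs": {"deltas": [[0.044,[0,0,0],[0,0,-0.015]],[0.044,[0,0,0],[0,0,-0.03]],[0.044,[0,0,0],[0,0,-0.04]],[0.044,[0,0,0],[0,0,-0.05]],[0.044,[0,0,0],[0,0,-0.05]]]}}

```text
t: 10.6
tool_pos: [0.4527, 0.1195, 0.0934]
tool_rot: [-3.14, -0.0, 0.505]
force: [-1.0, 1.6, 5.4]
finger_gap: 0.574
```

```bash
python3 m.py
```

```text
10.6 [0.4527 0.1195 0.0934] yaw 0.5046 turn 38.4 F [-1.   1.6  5.4] M [ 0.211  0.094 -0.039] tau6 -0.116 gap 0.574
```

Emit:
{"fn": "jog_arm", "kwargs": {"deltas": [[0.044,[0,0,0],[0,0,-0.01]],[0.044,[0,0,0],[0,0,-0.02]],[0.044,[0,0,0],[0,0,-0.02]],[0.044,[0,0,0],[0,0,-0.02]],[0.044,[0,0,0],[0,0,-0.02]]]}}

```text
t: 11.1
tool_pos: [0.4526, 0.1196, 0.0934]
tool_rot: [-3.14, -0.0, 0.524]
force: [-0.3, 1.7, 6.0]
finger_gap: 0.576
```

```bash
python3 m.py
```

```text
11.1 [0.4526 0.1196 0.0934] yaw 0.5243 turn 39.6 F [-0.3  1.7  6. ] M [ 0.301  0.137 -0.14 ] tau6 -0.091 gap 0.576
```

Emit:
{"fn": "jog_arm", "kwargs": {"deltas": [[0.044,[0,0,0],[0,0,-0.01]],[0.044,[0,0,0],[0,0,-0.02]],[0.044,[0,0,0],[0,0,-0.02]],[0.044,[0,0,0],[0,0,-0.02]],[0.044,[0,0,0],[0,0,-0.02]]]}}

```text
t: 11.6
tool_pos: [0.4526, 0.1196, 0.0934]
tool_rot: [-3.14, -0.0, 0.544]
force: [-1.1, 1.6, 7.3]
finger_gap: 0.575
```

```bash
python3 m.py
```

```text
11.6 [0.4526 0.1196 0.0934] yaw 0.5439 turn 40.7 F [-1.1  1.6  7.3] M [ 0.285  0.181 -0.186] tau6 -0.214 gap 0.575
```

Emit:
{"fn": "jog_arm", "kwargs": {"deltas": [[0.044,[0,0,0],[0,0,-0.01]],[0.044,[0,0,0],[0,0,-0.015]],[0.044,[0,0,0],[0,0,-0.015]],[0.044,[0,0,0],[0,0,-0.015]],[0.044,[0,0,0],[0,0,-0.015]]]}}

```text
t: 12.1
tool_pos: [0.4528, 0.1191, 0.0934]
tool_rot: [-3.141, -0.0, 0.56]
force: [0.0, 0.9, 6.2]
finger_gap: 0.575
```

```bash
python3 m.py
```

```text
12.1 [0.4528 0.1191 0.0934] yaw 0.5602 turn 41.6 F [0.  0.9 6.2] M [0.001 0.088 0.122] tau6 0.109 gap 0.575
```

Emit:
{"fn": "jog_arm", "kwargs": {"deltas": [[0.044,[0,0,0],[0,0,-0.01]],[0.044,[0,0,0],[0,0,-0.02]],[0.044,[0,0,0],[0,0,-0.02]],[0.044,[0,0,0],[0,0,-0.02]],[0.044,[0,0,0],[0,0,-0.02]]]}}

```text
t: 12.6
tool_pos: [0.4529, 0.119, 0.0934]
tool_rot: [-3.141, -0.0, 0.58]
force: [-0.8, 0.2, 6.5]
finger_gap: 0.578
```

```bash
python3 m.py;  python3 -c "
from h import *
im=snapshot('side')[:,:,::-1][150:260,250:390]; cv2.imwrite('pics/s4.png',cv2.resize(im,None,fx=5,fy=5,interpolation=cv2.INTER_CUBIC))"
```

```text
12.6 [0.4529 0.119  0.0934] yaw 0.5797 turn 42.7 F [-0.8  0.2  6.5] M [-0.05  -0.007 -0.108] tau6 -0.086 gap 0.578
```

View pics/s4.png

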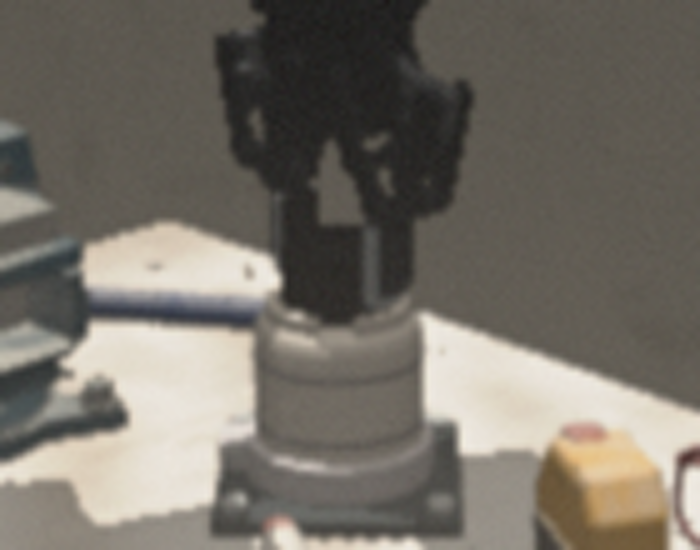

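Emit:
{"fn": "jog_arm", "kwargs": {"deltas": [[0.044,[0,0,0],[0,0,-0.01]],[0.044,[0,0,0],[0,0,-0.02]],[0.044,[0,0,0],[0,0,-0.025]],[0.044,[0,0,0],[0,0,-0.025]],[0.044,[0,0,0],[0,0,-0.025]]]}}

```text
t: 13.15
tool_pos: [0.453, 0.1189, 0.0934]
tool_rot: [-3.141, -0.001, 0.604]
force: [0.4, -1.1, 5.0]
finger_gap: 0.576
```

```bash
python3 m.py
```

```text
13.15 [0.453  0.1189 0.0934] yaw 0.6037 turn 44.1 F [ 0.4 -1.1  5. ] M [-0.203  0.005 -0.461] tau6 -0.441 gap 0.576
```

Emit:
{"fn": "jog_arm", "kwargs": {"deltas": [[0.044,[0,0,0],[0,0,0.02]],[0.044,[0,0,0],[0,0,0.04]],[0.044,[0,0,0],[0,0,0.055]],[0.044,[0,0,0],[0,0,0.055]],[0.044,[0,0,0],[0,0,0.055]]]}}

```text
t: 13.65
tool_pos: [0.4528, 0.1191, 0.0934]
tool_rot: [-3.141, -0.0, 0.55]
force: [-0.3, -0.3, 6.5]
finger_gap: 0.572
```

```bash
python3 m.py
```

```text
13.65 [0.4528 0.1191 0.0934] yaw 0.5501 turn 41.0 F [-0.3 -0.3  6.5] M [0.02  0.112 0.099] tau6 0.091 gap 0.572
```

Emit:
{"fn": "jog_arm", "kwargs": {"deltas": [[0.044,[0,0,-0.001],[0,0,0]],[0.044,[0,0,-0.002],[0,0,0]],[0.044,[0,0,-0.003],[0,0,0]],[0.044,[0,0,-0.004],[0,0,0]],[0.044,[0,0,-0.004],[0,0,0]]]}}

```text
t: 14.15
tool_pos: [0.4526, 0.1192, 0.097]
tool_rot: [-3.14, 0.0, 0.549]
force: [2.0, 2.1, -8.8]
finger_gap: 0.569
```

```bash
python3 m.py
```

```text
14.15 [0.4526 0.1192 0.097 ] yaw 0.5487 turn 40.9 F [ 2.   2.1 -8.8] M [ 0.322 -0.311 -0.05 ] tau6 -0.037 gap 0.569
```

Emit:
{"fn": "jog_arm", "kwargs": {"deltas": [[0.044,[0,0,-0.0005],[0,0,0]],[0.044,[0,0,-0.001],[0,0,0]],[0.044,[0,0,-0.0015],[0,0,0]],[0.044,[0,0,-0.002],[0,0,0]],[0.044,[0,0,-0.002],[0,0,0]]]}}

```text
t: 14.65
tool_pos: [0.4532, 0.1191, 0.1]
tool_rot: [-3.141, -0.001, 0.549]
force: [0.1, 1.1, 0.6]
finger_gap: 0.575
```

```bash
python3 m.py;  python3 -c "
from h import *
im=snapshot('side')[:,:,::-1][150:260,250:390]; cv2.imwrite('pics/s5.png',cv2.resize(im,None,fx=5,fy=5,interpolation=cv2.INTER_CUBIC))"
```

```text
14.65 [0.4532 0.1191 0.1   ] yaw 0.5489 turn 41.0 F [0.1 1.1 0.6] M [0.244 0.06  0.021] tau6 0.009 gap 0.575
```

View pics/s5.png

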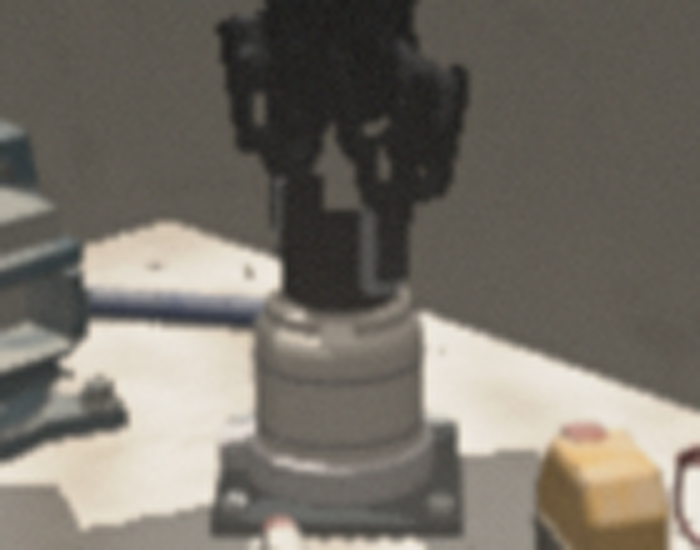

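The cap's top edge rose from zoom row 225 to 209, about 7 mm, and the force is near zero, so it is free. I'm continuing the lift.

Emit:
{"fn": "jog_arm", "kwargs": {"deltas": [[0.044,[0,0,-0.003],[0,0,0]],[0.044,[0,0,-0.006],[0,0,0]],[0.044,[0,0,-0.01],[0,0,0]],[0.044,[0,0,-0.014],[0,0,0]],[0.044,[0,0,-0.018],[0,0,0]]]}}

```text
t: 15.2
tool_pos: [0.4529, 0.1189, 0.1177]
tool_rot: [-3.141, -0.0, 0.549]
force: [0.6, -0.5, -0.6]
finger_gap: 0.577
```

```bash
python3 m.py
```

```text
15.2 [0.4529 0.1189 0.1177] yaw 0.5489 turn 41.0 F [ 0.6 -0.5 -0.6] M [-0.007  0.021  0.022] tau6 -0.0 gap 0.577
```

Emit:
{"fn": "jog_arm", "kwargs": {"deltas": [[0.044,[0,0,-0.006],[0,0,0]],[0.044,[0,0,-0.012],[0,0,0]],[0.044,[0,0,-0.02],[0,0,0]],[0.044,[0,0,-0.03],[0,0,0]],[0.044,[0,0,-0.04],[0,0,0]]]}}

```text
t: 15.7
tool_pos: [0.4531, 0.1191, 0.1583]
tool_rot: [-3.141, -0.001, 0.549]
force: [0.7, -0.4, -1.0]
finger_gap: 0.575
```

Emit:
{"fn": "jog_arm", "kwargs": {"deltas": [[0.044,[0,0,-0.02],[0,0,0]],[0.044,[0,0,-0.04],[0,0,0]],[0.044,[0,0,-0.05],[0,0,0]],[0.044,[0,0,-0.05],[0,0,0]],[0.044,[0,0,-0.05],[0,0,0]]]}}

```text
t: 16.2
tool_pos: [0.4527, 0.119, 0.2072]
tool_rot: [-3.141, -0.001, 0.549]
force: [-0.5, -0.8, -0.7]
finger_gap: 0.573
```

```bash
python3 m.py;  python3 -c "
from h import *
im=snapshot('side')[:,:,::-1]; cv2.imwrite('pics/s6.png',cv2.resize(im[130:260,250:390],None,fx=4.5,fy=4.5,interpolation=cv2.INTER_CUBIC))
rel((.445,-.156,.21),0.549)"
```

```text
16.2 [0.4527 0.119  0.2072] yaw 0.5488 turn 41.0 F [-0.5 -0.8 -0.7] M [ 0.024 -0.002 -0.033] tau6 0.0 gap 0.573
t 16.25 pos [0.4523 0.1189 0.2067] rot [-3.1404e+00  6.0000e-04  5.4880e-01] gap 0.5758
F [ 0.81  0.34 -0.76] M [ 0.034 -0.021  0.002] q6 1.188
rel [-0.1497  0.2307 -0.0035] [-0.0012  0.0006 -0.0002]
```

View pics/s6.png

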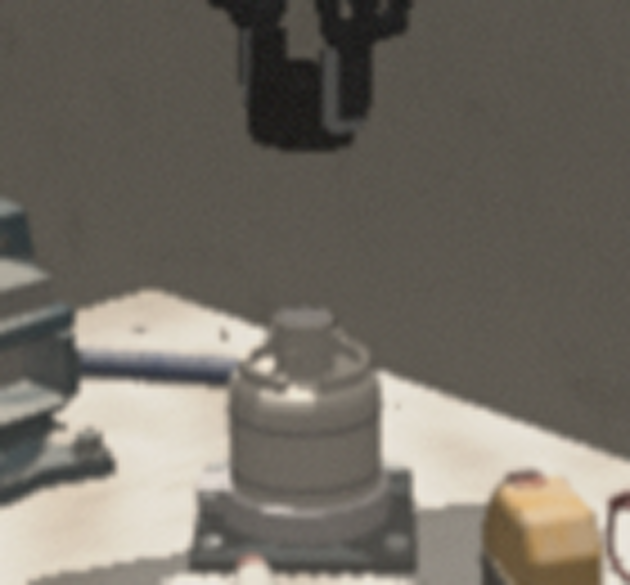

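```bash
python3 -c "
from h import *
f=lambda x,y:(340+(x+.5)/4.8-.5,160+(y+.5)/4.8-.5)
for z in (0,.15): print(onz('top',f(390,190),z),onz('top',f(455,138),z))
# cap bottom in side pic: bottom centre edge nearest camera at zoom row 148 col 303
px=(250+303/4.5,130+148/4.5)
c,v=ray('side',px)
for dy in(.0,):
  P=np.array([.4525,.119]); 
  # near rim point: toward camera
  u=(c[:2]-P);u/=np.linalg.norm(u);q=P+u*.0245
  k=np.dot(q-c[:2],v[:2])/np.dot(v[:2],v[:2]);print('underside z',c[2]+k*v[2])
px=(250+303/4.5,130+60/4.5);c,v=ray('side',px);q=P-u*.0245;k=np.dot(q-c[:2],v[:2])/np.dot(v[:2],v[:2]);print('top z',c[2]+k*v[2])
rel((.43,-.15,.15),0.549)
"
```

```text
[ 0.4989228  -0.25383611  0.        ] [ 0.5222086 -0.2822084  0.       ]
[ 0.4726599  -0.22647901  0.15      ] [ 0.49284876 -0.25107786  0.15      ]
underside z 0.20203812218017814
top z 0.23116506147392915
t 16.25 pos [0.4523 0.1189 0.2067] rot [-3.1404e+00  6.0000e-04  5.4880e-01] gap 0.5758
F [ 0.81  0.34 -0.76] M [ 0.034 -0.021  0.002] q6 1.188
rel [-0.1593  0.2179  0.0565] [-0.0012  0.0006 -0.0002]
```

Emit:
{"fn": "jog_arm", "kwargs": {"deltas": [[0.044,[-0.02,0.025,0],[0,0,0]],[0.044,[-0.045,0.056,0],[0,0,0]],[0.044,[-0.075,0.095,0],[0,0,0]],[0.044,[-0.105,0.133,0],[0,0,0]],[0.044,[-0.135,0.17,0],[0,0,0]]]}}

```text
t: 16.75
tool_pos: [0.4254, -0.0978, 0.2061]
tool_rot: [-3.139, 0.001, 0.549]
force: [1.0, -0.2, -0.7]
finger_gap: 0.573
```

Emit:
{"fn": "jog_arm", "kwargs": {"deltas": [[0.044,[-0.02,0.025,0],[0,0,0]],[0.044,[-0.032,0.041,0],[0,0,0.0]],[0.044,[-0.032,0.041,0.03],[0,0,0]],[0.044,[-0.032,0.041,0.06],[0,0,0]],[0.044,[-0.032,0.041,0.08],[0,0,0]]]}}

```text
t: 17.25
tool_pos: [0.4187, -0.1476, 0.1245]
tool_rot: [-3.137, 0.002, 0.548]
force: [-0.7, -0.4, -0.9]
finger_gap: 0.573
```

Emit:
{"fn": "jog_arm", "kwargs": {"deltas": [[0.044,[0,0,0.02],[0,0,0]],[0.044,[0,0,0.04],[0,0,0]],[0.044,[0,0,0.05],[0,0,0]],[0.044,[0,0,0.05],[0,0,0]],[0.044,[0,0,0.05],[0,0,0]]]}}

```text
t: 17.75
tool_pos: [0.4207, -0.1479, 0.077]
tool_rot: [-3.14, -0.0, 0.549]
force: [-0.2, -0.3, -0.0]
finger_gap: 0.569
```

```bash
python3 m.py;  python3 -c "
from h import *
im=snapshot('side')[:,:,::-1]; cv2.imwrite('pics/s7.png',cv2.resize(im[200:360,220:420],None,fx=3.5,fy=3.5,interpolation=cv2.INTER_CUBIC))
rel((.42,-.148,.036),0.549)"
```

```text
17.75 [ 0.4207 -0.1479  0.077 ] yaw 0.5489 turn 41.0 F [-0.2 -0.3 -0. ] M [-0.05  -0.043 -0.042] tau6 0.0 gap 0.569
t 17.8 pos [ 0.4211 -0.1481  0.0774] rot [-3.1415e+00 -1.1000e-03  5.4880e-01] gap 0.5735
F [-0.2   0.11 -0.27] M [-0.014  0.029  0.009] q6 0.587
rel [-0.0009 -0.0007  0.0414] [-0.0001 -0.0011 -0.0002]
```

View pics/s7.png

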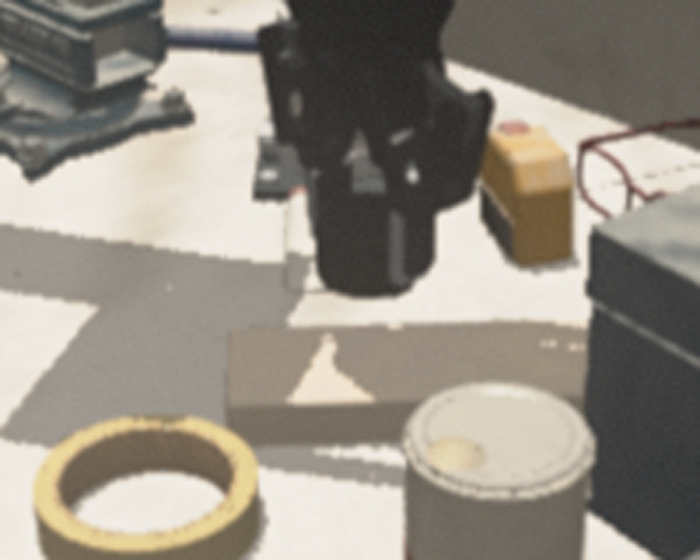

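Emit:
{"fn": "jog_arm", "kwargs": {"deltas": [[0.044,[0,0,0.012],[0,0,0]],[0.044,[0,0,0.024],[0,0,0]],[0.044,[0,0,0.034],[0,0,0]],[0.044,[0,0,0.038],[0,0,0]],[0.044,[0,0,0.038],[0,0,0]]]}}

```text
t: 18.3
tool_pos: [0.4206, -0.1479, 0.0389]
tool_rot: [-3.141, -0.0, 0.549]
force: [-1.1, 0.2, -0.0]
finger_gap: 0.57
```

```bash
python3 m.py
```

```text
18.3 [ 0.4206 -0.1479  0.0389] yaw 0.5488 turn 41.0 F [-1.1  0.2 -0. ] M [ 0.001 -0.004 -0.046] tau6 -0.0 gap 0.57
```

Emit:
{"fn": "jog_arm", "kwargs": {"deltas": [[0.044,[0,0,0.001],[0,0,0]],[0.044,[0,0,0.002],[0,0,0]],[0.044,[0,0,0.003],[0,0,0]],[0.044,[0,0,0.003],[0,0,0]],[0.044,[0,0,0.003],[0,0,0]]]}}

```text
t: 18.8
tool_pos: [0.4207, -0.148, 0.0361]
tool_rot: [-3.141, -0.001, 0.549]
force: [-0.0, -0.7, -0.9]
finger_gap: 0.57
```

```bash
python3 m.py
```

```text
18.8 [ 0.4207 -0.148   0.0361] yaw 0.5488 turn 41.0 F [-0.  -0.7 -0.9] M [-0.056 -0.014 -0.052] tau6 -0.0 gap 0.57
```

Emit:
{"fn": "jog_arm", "kwargs": {"deltas": [[0.044,[0,0,0.0005],[0,0,0]],[0.044,[0,0,0.001],[0,0,0]],[0.044,[0,0,0.0015],[0,0,0]],[0.044,[0,0,0.0015],[0,0,0]],[0.044,[0,0,0.0015],[0,0,0]]]}}

```text
t: 19.3
tool_pos: [0.4206, -0.1479, 0.0345]
tool_rot: [-3.141, -0.001, 0.549]
force: [-0.3, 0.5, -1.8]
finger_gap: 0.573
```

```bash
python3 m.py
```

```text
19.3 [ 0.4206 -0.1479  0.0345] yaw 0.5488 turn 41.0 F [-0.3  0.5 -1.8] M [-0.031 -0.001  0.004] tau6 0.0 gap 0.573
```

Emit:
{"fn": "jog_arm", "kwargs": {"deltas": [[0.044,[0,0,0.0005],[0,0,0]],[0.044,[0,0,0.001],[0,0,0]],[0.044,[0,0,0.0015],[0,0,0]],[0.044,[0,0,0.0015],[0,0,0]],[0.044,[0,0,0.0015],[0,0,0]]]}}

```text
t: 19.8
tool_pos: [0.4206, -0.1479, 0.033]
tool_rot: [-3.141, -0.001, 0.549]
force: [0.6, 0.0, -0.6]
finger_gap: 0.574
```

```bash
python3 m.py;  python3 -c "
from h import *
im=snapshot('side')[:,:,::-1]; cv2.imwrite('pics/s8.png',cv2.resize(im[240:350,250:390],None,fx=5,fy=5,interpolation=cv2.INTER_CUBIC))"
```

```text
19.8 [ 0.4206 -0.1479  0.033 ] yaw 0.5487 turn 41.0 F [ 0.6  0.  -0.6] M [-0.033  0.027 -0.016] tau6 0.0 gap 0.574
```

View pics/s8.png

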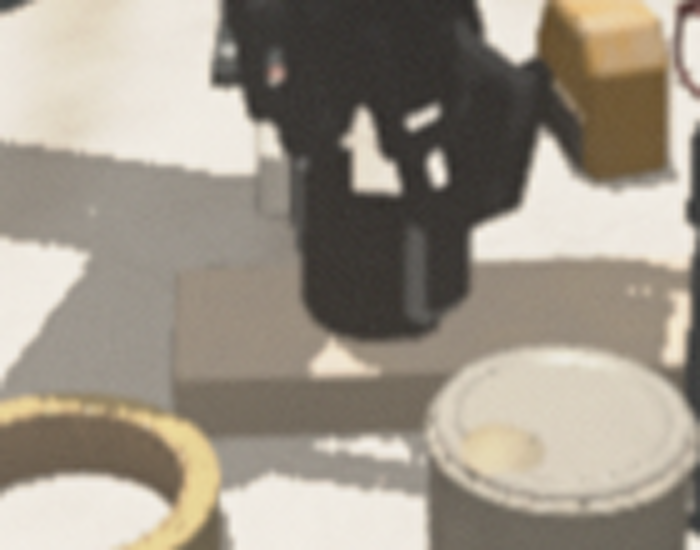

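Emit:
{"fn": "jog_arm", "kwargs": {"deltas": [[0.044,[0,0,0.0005],[0,0,0]],[0.044,[0,0,0.001],[0,0,0]],[0.044,[0,0,0.001],[0,0,0]],[0.044,[0,0,0.001],[0,0,0]],[0.044,[0,0,0.001],[0,0,0]]]}}

```text
t: 20.35
tool_pos: [0.4207, -0.148, 0.0327]
tool_rot: [-3.141, -0.001, 0.549]
force: [-2.1, 0.3, 7.0]
finger_gap: 0.574
```

```bash
python3 m.py
```

```text
20.35 [ 0.4207 -0.148   0.0327] yaw 0.5488 turn 41.0 F [-2.1  0.3  7. ] M [ 0.098  0.222 -0.022] tau6 -0.002 gap 0.574
```

Emit:
{"fn": "jog_arm", "kwargs": {"deltas": [[0.05,[0,0,0],[0,0,0]],[0.055,[0,0,0],[0,0,0]],[0.06,[0,0,0],[0,0,0]],[0.065,[0,0,0],[0,0,0]],[0.075,[0,0,0],[0,0,0]]], "squeeze": 20}}

```text
t: 20.85
tool_pos: [0.4207, -0.148, 0.032]
tool_rot: [-3.141, -0.001, 0.549]
force: [-1.0, -0.3, -0.2]
finger_gap: 0.877
```

Emit:
{"fn": "jog_arm", "kwargs": {"deltas": [[0.0854,[0,0,0],[0,0,0]],[0.0854,[0,0,0],[0,0,0]],[0.0854,[0,0,0],[0,0,0]],[0.0854,[0,0,-0.005],[0,0,0]],[0.0854,[0,0,-0.01],[0,0,0]]]}}

```text
t: 21.35
tool_pos: [0.4205, -0.1479, 0.0423]
tool_rot: [-3.141, -0.0, 0.549]
force: [0.3, -0.6, -0.2]
finger_gap: 0.997
```

```bash
python3 m.py;  python3 -c "
from h import *
im=snapshot('side')[:,:,::-1]; cv2.imwrite('pics/s9.png',cv2.resize(im[240:350,250:390],None,fx=5,fy=5,interpolation=cv2.INTER_CUBIC))"
```

```text
21.35 [ 0.4205 -0.1479  0.0423] yaw 0.5488 turn 41.0 F [ 0.3 -0.6 -0.2] M [0.02  0.033 0.02 ] tau6 -0.0 gap 0.997
```

View pics/s9.png

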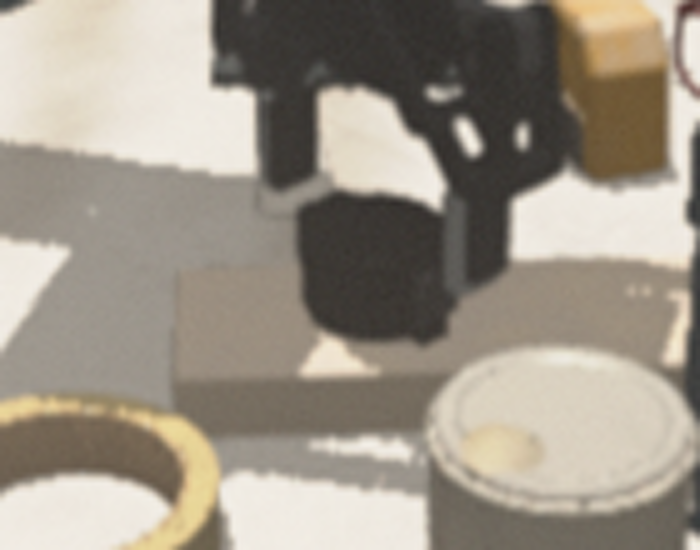

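The cap stands upright on the strip with its centre at about zoom row 270, col 375, and both fingers are off it. I'm retreating straight up.

Emit:
{"fn": "jog_arm", "kwargs": {"deltas": [[0.0854,[0,0,-0.01],[0,0,0]],[0.0854,[0,0,-0.03],[0,0,0]],[0.0854,[0,0,-0.06],[0,0,0]],[0.0854,[0,0,-0.1],[0,0,0]],[0.0854,[0,0,-0.14],[0,0,0]]]}}

```text
t: 21.9
tool_pos: [0.4199, -0.1477, 0.1839]
tool_rot: [-3.14, -0.0, 0.549]
force: [0.2, 0.3, -0.3]
finger_gap: 1.001
```

Emit:
{"fn": "jog_arm", "kwargs": {"deltas": [[0.0854,[0.02,-0.03,-0.03],[0,0,0]],[0.0854,[0.045,-0.056,-0.05],[0,0,0]],[0.0854,[0.075,-0.095,-0.05],[0,0,0]],[0.0854,[0.105,-0.133,-0.05],[0,0,0]],[0.0854,[0.105,-0.133,-0.05],[0,0,0]]]}}

```text
t: 22.4
tool_pos: [0.4408, 0.0254, 0.2334]
tool_rot: [-3.14, -0.004, 0.556]
force: [-0.4, 0.2, -0.3]
finger_gap: 0.998
```

Emit:
{"fn": "jog_arm", "kwargs": {"deltas": [[0.0854,[0.0,0,0],[0,0,0]],[0.0854,[0,0,0],[0,0,0]],[0.0854,[0,0,0],[0,0,0]],[0.0854,[0,0,0],[0,0,0]],[0.0854,[0,0,0],[0,0,0]]]}}

```text
t: 22.9
tool_pos: [0.4407, 0.019, 0.2321]
tool_rot: [-3.141, -0.0, 0.547]
force: [-0.3, 0.6, 0.5]
finger_gap: 1.0
```

```bash
python3 m.py;  python3 -c "
from h import *
a=snapshot('side')[:,:,::-1]; b=np.clip(snapshot('top')[:,:,::-1]*2.5,0,255).astype(np.uint8)
cv2.imwrite('pics/s10.png',np.hstack([cv2.resize(a[180:400,220:420],(390,429)),cv2.resize(b[140:340,260:480],(410,373))] if 0 else [cv2.resize(a[180:400,220:420],(400,440)),cv2.resize(b[140:360,280:480],(400,440))]))
for t,z in (('cap',.042),('mastic_tin',.088),('tape_measure',.067),('hardener_tube',.02)):
  for r in regions_of(t,'top')[:1]:
    ys,xs=np.nonzero(r['pixels']);print(t,r['score'],onz('top',(xs.mean(),ys.mean()),z).round(4))
"
```

```text
22.9 [0.4407 0.019  0.2321] yaw 0.5465 turn 40.8 F [-0.3  0.6  0.5] M [-0.028  0.018  0.057] tau6 -0.002 gap 1.0
cap 0.7 [ 0.4209 -0.1489  0.042 ]
mastic_tin 0.68 [ 0.4376 -0.2953  0.088 ]
hardener_tube 0.76 [0.4127 0.0059 0.02  ]
```

View pics/s10.png

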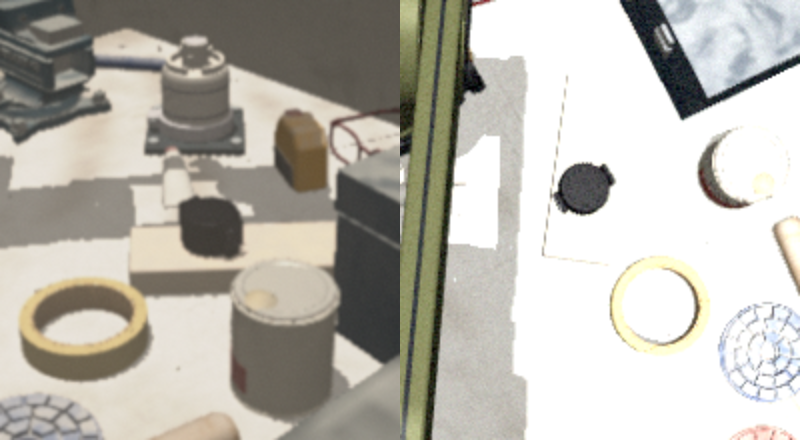

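The cap stands upright on the strip, about 4 mm off its centreline. The bystanders I can see are where they were, and the arm touches nothing, so I'm handing in.

```bash
python3 -c "
from workcell import *
print(job_done())"
```

```text
the job is handed in; nothing more can be done
None
```

I opened the tub and stood the cap on the stone strip. The job was handed in at about 23 s, with no verdict reported.

**What I did:**
- **Squeeze and turn:** I squeezed both tabs fully in (opening about 49 mm) and turned the cap about 43–44° anticlockwise, to its stop.
- **Lift and place:** I eased the cap back about 3°, lifted it straight off and set it on the strip, then released it and moved the arm well clear.

**Last checks:**
- **Cap:** it stands upright at about (0.421, -0.149), roughly 25 mm from the strip's centre along its length and 4 mm across. Nothing was in contact with the gripper.
- **Bystanders:** the network found the mastic tin and hardener tube within 2 mm of their first positions. It did not find the tape measure, because the arm covered it in the top view. I checked the tape measure and masking tape only by eye, and neither seemed to have moved.

**Readings that disagreed or ran over:**
- **Brief false rise:** between about 38° and 41° the torque rose to about 0.2 N m, then dropped away. The opening had not changed, so I took it as the cap catching in its side play and kept turning.
- **Over the torque limit:** at the real stop, the reading jumped to about 0.45 N m for one step. That is above the 0.35 N m you call harmless, but I estimate only about 1° past the stop, and I backed off on the next step.
- **Start of the lift:** there was a short pull of about 9 N before the cap came free.

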